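# Lower the depth probe to the bottom of the tilted beaker and lock it

## Robot

A 6-joint arm with a two-finger parallel gripper is mounted at the origin on a cart in front of the work surface, level with it; the furniture and walls round the work are solid. World frame = base frame: x ahead of the robot, y to its left, z up, the work surface at z = 0. Lengths are in mm, angles in degrees, forces in N, time in s.
With the tool pointing down it reaches from about 150 to 775 mm from the base axis. Payload 6.1 kg.
Tool frame: the origin (TCP) lies midway between the tips of the shut fingers; the grasp point (between the pads) lies ctrl.hold_point_z behind it (ctrl.hold_point_z is the distance from the TCP to the grasp point, in mm); z points along the fingers, y is the line along which they close (so a half turn about z gives the same grasp; the last joint's range is limited). The gripper opens to 85 mm and grips with 20 to 120 N. Pads are 22 mm wide; open, the fingers measure 114 mm over their backs; the gripper's body (76 mm by 85 mm) begins 54 mm behind the grasp point. The pads swing forward as they close: fully open they stand 13 mm farther back than shut.
Start: joints at [67.036, 7.208, -2.269, 80.523, 0, 90], TCP at [204.823, 483.379, 231.295] pointing down, gripper open.
Joint ranges: [-155.77, 155.77], [-54.66, 111.73], [-72.52, 77.12], [-102.08, 115.82], [-83.92, 84.16], [-180, 180]. Speed limits (degrees/s): [136.94, 136.94, 172.46, 180, 180, 180].

## Interface

Orientations are given as [roll, pitch, yaw] about the fixed x, y, z axes, in that order (R = Rz(yaw) Ry(pitch) Rx(roll)).
In Python, from bench import sensors, cams, close_job, ctrl gives the robot as it stands.
- The arm moves only by the tool apply_moves, never from a script. Its argument "plan" is one flat list of numbers, 6 for each row, row after row: the shift along the tool's x, y, z in cm, then the turn, a rotation vector about the tool's x, y, z in degrees. In form: [x, y, z, wx, wy, wz, x, y, z, wx, wy, wz, ...]. A call has 1 to 5 rows; each row shifts and turns the commanded pose from where the row before left it, along the tool's axes as they then stand; what a row does not reach is not made up. A row lasts 1/12 s, in which the tool goes at most 41.7 mm and 7.16 degrees, less where a joint would pass 70% of its speed; a pose out of reach is approached as far as the arm can. A call is refused whole if a number of a shift passes 4.17 or a number of a turn 7.16, either way. A call with a gripper value outside its range is refused whole. "claw" is the finger opening in cm, from 0 to 8.54, set as the call begins (left out, the last holds). The fingers move at their own pace and stop on an object; "force" is the grip in N (left out, the last holds). Time passes only in rows, so rows that do not move let the fingers close. It gives the time, the measured TCP pose, the force, the opening and the grip force at its end, in the units of the state.
- sensors.state(): the state, without advancing time (a new reading comes with each control period).
- cams.read_camera(name): name is "side" or "top" or "wrist"; returns (picture, depth): 384x512x3 uint8, red, green, blue; 384x512 float32, mm along the optical axis (not along the pixel's ray), 0 where there is no reading.
- cams.camera_info(name): a dict with "camera_matrix" (3x3 intrinsics, pixels), "R" (3x3) and "t" (3): a world point X has camera coordinates R X + t. Camera axes: x right, y down, z forward; pixel columns grow to the right and rows downward; lengths in mm; the calibration is good to about 2 mm. A picture is of the moment at which its call begins: read the wrist's pose just before it. camera_info takes no time and is no camera call; for the wrist camera it gives the pose at the moment of the call.
- close_job(): hands the job in; it is judged then, once.
Trained networks look in the newest picture that a camera, given by its name, has taken for a name from the list of things; names that differ only in an ending like _2 or _b are one class to them, and where a whole thing is asked for, a point or a joint stands for the part that bears it (a point fixed in the world has none). Each returns a list of dicts, best first, with "score" (0 to 1); they miss things now and then, are a little off and sometimes report something else, mostly with a low value. They report only what shows in the picture. A call takes as long as a camera call.
- cams.boxes_of(camera, target): "location" ([column, row] in pixels, amid what is visible of it).
- cams.regions_of(camera, target): "pixels" (384x512 bool, what is visible of it) and "location" ([column, row] in pixels, amid what is visible of it).
- cams.landmark_of(camera, target): "location" ([column, row] in pixels: a listed point, or the origin of a listed thing).
The state is a dict: "clock": time; "joints": joint angles; "qd": joint speeds; "joint_torque": joint torques, N m; "tcp_pos": TCP position; "ee_rot": TCP orientation; "contact_force": force on the tool from outside, world axes, zero at the start; "wrist_torque": the same for the moment, N m; "finger_gap": opening from 0.0 (shut) to 1.0 (fully open); "finger_force": force on a finger pad.
Only numpy, scipy, OpenCV 4.12 (cv2) and the standard library are available. Lean on these libraries where they do the work, as an engineer would, in place of code of your own. Each camera call takes 0.05 s, during which the arm holds its last target. There are 200 camera calls.

## Task

On the leaning depth gauge, take the orange grip of the spring-raised probe and push it down along its slide until the probe tip rests on the bottom of the glass beaker. While holding it down there, turn the grip clockwise (seen from above) to its stop so that the slide locks, then let go: the tip must stay on the bottom. Leave the other things on the bench as they are.

Things in the scene. Friction and masses are not known exactly. Their poses are not given: they have to be found in the camera images.
- grip (a point): Orange bar grip atop the probe, 12 mm thick, 40 long, 30 tall. Point on the slide's axis, 16 mm above the bar's underside. z points up along the slide, which leans 30 degrees from vertical, its top toward the robot; y runs along the bar, x is normal to the flats to pinch (x, y turn with the grip). Below: 12 mm stem, then the fixed guide head, 32 mm round, always 25 mm or more below the bar.
- probe_tip (a point): Lowest point of the steel probe (6 mm thick, round end), 188 mm below the grip point along the slide; its z axis points up along the slide.
- beaker_floor (a point): Centre of the inner floor of the clear glass beaker (54 mm wide, 70 mm tall, held in a black carrier, tilted with the slide), on the slide's axis, where the tip lands. The carrier is clamped at a different height on the column each time and does not move under a push below 40 N.
- probe (a joint): How far the probe is pushed down its slide, m: 0 is fully up (start). It meets the beaker floor at 0.055 to 0.075, depending on the carrier. A return spring pushes it up with about 0.5 to 1 N and lifts it if let go unlocked.
- lock_grip (a joint): Turn of the orange grip, rad: starts unlocked at 0 to 0.3, grows clockwise seen from above (about minus the grip's z axis), stop at 1.25. An over-centre cam in the guide head begins to bite at about 0.65; from 1.0 to the stop it is locked and stays locked, short of that it slips back. Turning takes up to about 0.4 N m.
- gauge_stand: Grey base plate 210 x 130 x 12 mm with a leaning aluminium column, fixed to the bench. Origin on the bench, 20 mm nearer than the plate's middle; x axis points to the far side (the column side), z up. The slide's axis passes 52 mm above the origin and leans toward -x.
- timer: White countdown timer 70 x 62 x 18 mm lying on the bench, a bystander; origin at the centre of its underside.
- bottle: White plastic bottle 52 mm wide, 112 mm tall standing on the bench, a bystander; origin at the centre of its underside.
- marker: White and blue marker pen, 135 mm long, 17 mm thick, lying on the bench, a bystander; origin at the centre of its underside, y along its length.

How it is judged:
By the outcome, as a careful person would: the job done as asked, in the order asked, and still so for the second after the job is handed in, with the robot touching nothing.
It also fails if it takes over 35 s, if anything falls off the work surface, if the arm or the gripper's body presses on something with over 40 N, if the wrist force passes 120 N, or if a joint passes its speed limit or range.

## Working session

There is one attempt and no reset: what is moved stays moved. The work goes in short steps, Python scripts to look and compute and a tool call to move; the robot and the scene stay as the last step left them, time stands still between calls to the robot, and variables do not carry over. Pictures are saved under pics/ and viewed, at most 10 in all, crops included, and the job is handed in when it is done.

Besides the shell and the picture viewer there is one more tool, called as name(argument=value, ...) on one line, values as JSON. apply_moves: Moves the arm, as the interface text tells. Its arguments: {"type":"object","properties":{"plan":{"type":"array"},"claw":{"type":"number"},"force":{"type":"number"}},"required":["plan"]}

```bash
mkdir -p pics; ls
cat > h.py <<'E'
import numpy as np, cv2
from bench import sensors, cams, close_job, ctrl
def back(cam,uv,depth,info=None):
    i=info or cams.camera_info(cam);K=np.array(i["camera_matrix"]);R=np.array(i["R"]);t=np.array(i["t"])
    c=np.linalg.inv(K)@np.array([uv[0],uv[1],1.])*depth
    return R.T@(c-t)
def tri(obs):  # (info,uv)
    A=[];b=[]
    for i,uv in obs:
        R=np.array(i["R"]);t=np.array(i["t"]);d=R.T@np.linalg.inv(i["camera_matrix"])@np.array([uv[0],uv[1],1.]);d/=np.linalg.norm(d)
        P=np.eye(3)-np.outer(d,d);A.append(P);b.append(P@(-R.T@t))
    X=np.linalg.solve(sum(A),sum(b));res=[np.linalg.norm(P@X-q) for P,q in zip(A,b)]
    return X,res
E
python3 - <<'E'
from h import *
np.set_printoptions(precision=1,suppress=True)
print(sensors.state(), ctrl.hold_point_z)
ims=[]
L={}
for c in ["side","top","wrist"]:
    im,d=cams.read_camera(c); ims.append(im); i=cams.camera_info(c)
    print(c,-np.array(i["R"]).T@i["t"])
    for n in ["grip","probe_tip","beaker_floor","gauge_stand"]:
        r=cams.landmark_of(c,n)
        if r:
            L.setdefault(n,[]).append((i,r[0]["location"])); u=np.round(r[0]["location"]).astype(int)
            print(c,n,u,r[0]["score"])
    r=cams.regions_of(c,"grip")
    if r:
        m=r[0]["pixels"]&(d>0);v,u=np.nonzero(m)
        P=np.array([back(c,(a,b),d[b,a],i) for a,b in zip(u,v)]);print("gripreg",c,r[0]["score"],len(P),np.median(P,0),P.min(0),P.max(0))
for n in L:
    if len(L[n])>1: print(n,*tri(L[n]))
cv2.imwrite("pics/a.png",cv2.resize(np.hstack(ims[:2])[:,:,::-1],(800,300)))
cv2.imwrite("pics/side.png",ims[0][:,:,::-1])
E
```

```text
pics
{'clock': 0.0, 'joints': array([67. ,  7.2, -2.3, 80.5,  0. , 90. ]), 'qd': array([-0.1, -0. , -0.1, -0.1, -0.1, -0.1]), 'joint_torque': array([  0. , -43.6,  35.3,   0. ,   0. ,   0. ]), 'tcp_pos': array([204.7, 483. , 230.5]), 'ee_rot': array([-179.9,   -0. ,  157. ]), 'contact_force': array([-0.5, -0.8, -0. ]), 'wrist_torque': array([-0.,  0., -0.]), 'finger_force': 0.0, 'finger_gap': 0.9963979200441117} 18.700000000000003
side [278.  363.2 745.2]
side grip [250 148] 0.53
side probe_tip [315 202] 0.44
side beaker_floor [253 184] 0.57
side gauge_stand [250 200] 0.94
gripreg side 0.58 206 [ 508.8 -242.3  287.3] [ 488.  -360.8  182.9] [ 539.5 -230.6  297.2]
top [ 383.2 -225.  1298.2]
top grip [260 172] 0.75
top beaker_floor [297 165] 0.55
top gauge_stand [301 170] 0.98
gripreg top 0.7 161 [ 510.5 -250.5  290.1] [ 489.2 -273.4   -3.8] [ 560.6 -234.3  299. ]
wrist [131.3 514.  374.9]
grip [ 510.3 -242.8  285.2] [np.float64(0.10136872793942742), np.float64(0.10136872793943277)]
beaker_floor [ 550.2 -356.6   76.5] [np.float64(5.633986623484421), np.float64(5.633986623484276)]
gauge_stand [ 553.5 -373.1   -0.3] [np.float64(3.772059311057369), np.float64(3.7720593110571525)]
```

View pics/a.png

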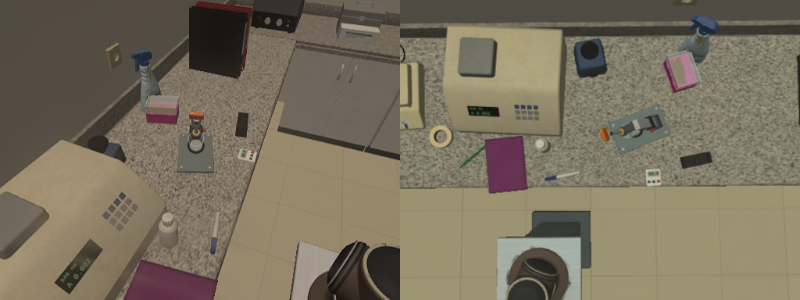

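Top view: the orange grip is at about (605,133) in the shown picture. The stand is to its right, a beige instrument stands left of it, and the gauge leans toward +y. The slide tilt matches the text: 137 mm horizontally over 233 mm of height. Next I check clearance to the instrument and the bar's direction.

Run:
```python
from h import *
np.set_printoptions(precision=2,suppress=True,linewidth=150)
def cloud(c):
    im,d=cams.read_camera(c); i=cams.camera_info(c);K=np.array(i["camera_matrix"])
    v,u=np.mgrid[:384,:512]; C=np.stack([(u-K[0,2])/K[0,0]*d,(v-K[1,2])/K[1,1]*d,d],-1)
    return im,d,(C-np.array(i["t"]))@np.array(i["R"])
im,d,P=cloud("top")
H=np.zeros((12,16),int)
for p in P[d>0]:
    a=int((p[0]-150)//50);b=int((p[1]+400)//50)
    if 0<=a<12 and 0<=b<16:H[a,b]=max(H[a,b],p[2])
print("rows x from150 step50, cols y from -400 step 50");print(H)
cr=[]
for c in ["top","side"]:
    if c=="side": im,d,P=cloud(c)
    hsv=cv2.cvtColor(im,cv2.COLOR_RGB2HSV)
    m=(hsv[...,0]<15)&(hsv[...,1]>170)&(hsv[...,2]>90)&(np.linalg.norm(P-[510,-243,285],axis=-1)<50)
    Q=P[m];print(c,m.sum(),Q.mean(0),Q.min(0),Q.max(0));
    u0=np.array([-.157,.475,.866]);t=Q[:,:]-Q.mean(0);w,V=np.linalg.eigh(t.T@t/len(t));print(w,V.T)
    r=cams.landmark_of(c,"grip")[0]["location"];x,y=int(r[0]),int(r[1])
    cr.append(cv2.resize(im[y-35:y+65,x-50:x+70],(400*120//100,400)))
cv2.imwrite("pics/b.png",cv2.resize(np.hstack(cr)[:,:,::-1],(800,333)))
```

```text
rows x from150 step50, cols y from -400 step 50
[[  0   0   0   0   0   0   2   0   0   0   0   0   0   0   0   0]
 [  0   0   0   0   0   0   0   0   0   0   0   0   0   0   0   0]
 [  0   0   0   0   0   0   0   0   0   0   0   0   0   0   0   0]
 [  5   7   2   1   3   3   3   3  15  20  18  17   4   4   3   5]
 [  5   7   6   9  18  20  19  19  16  20  17  18   8   8   8   6]
 [  6   5   5   7  11   9   5   7   8  20  20  18  12  14   9   7]
 [ 20  19 296 297   6   7   6 117  82  18  19  17  17  13   6  26]
 [212 203 293 300   6   8  92 118  85  87  80  74  17   7  26  25]
 [210 206  17   7   9   9 138 140 135 131 129 129 122 120 108  26]
 [ 18  14   7   9   9   5 182 179 177 175 176 173 168 170 150   8]
 [  7   8   8   6   6 177 195 196 194 196 196 195 194 193 172   7]
 [  7   6   6   6   7 188 195 196 195 195 226 226 225 195   0   5]]
top 114 [ 508.34 -247.25  290.72] [ 491.23 -260.57  277.96] [ 529.11 -236.57  300.33]
[  6.44  51.91 107.63] [[-0.17  0.68 -0.71]
 [-0.14  0.7   0.7 ]
 [-0.98 -0.22  0.02]]
side 62 [ 504.39 -239.91  293.4 ] [ 488.42 -247.67  288.48] [ 523.62 -231.44  297.04]
[  1.85   7.44 107.03] [[-0.2   0.56  0.81]
 [-0.24  0.77 -0.59]
 [-0.95 -0.31 -0.02]]
```

View pics/b.png

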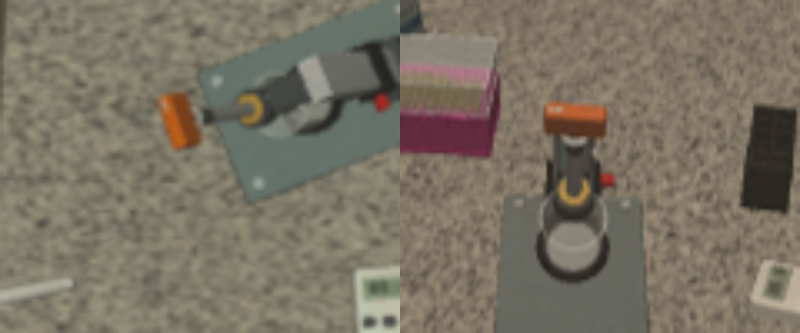

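The bar runs along about (0.96, 0.28, 0), roughly square to the lean. The instrument is at most 200 mm tall near the grip and out of the path. I'll plan a standoff 100 mm above the grip along the slide.

```bash
cat >> h.py <<'E'
from scipy.spatial.transform import Rotation as Ro
def pose(s=None):
    s=s or sensors.state(); return Ro.from_euler("xyz",s["ee_rot"],degrees=True),np.array(s["tcp_pos"])
def plan(R1,p1,N,start=None):
    R0,p0=start or pose()
    w=(R0.inv()*R1).as_rotvec()/N
    M=sum(Ro.from_rotvec(w*k).as_matrix() for k in range(N))
    d=np.linalg.solve(M,R0.inv().apply(p1-p0))
    row=np.r_[np.round(d/10,2),np.round(np.degrees(w),2)]
    R,p=R0,p0.copy();path=[]
    for k in range(N):
        p=p+R.apply(row[:3]*10);R=R*Ro.from_rotvec(np.radians(row[3:]));path.append(p)
    print("N",N,"row",row.tolist());print("mid",path[N//4],path[N//2],path[3*N//4],"end",p,"err",p-p1,np.degrees((R.inv()*R1).magnitude()))
    return R,p
def tool(u,bar,sgn=-1):
    u=u/np.linalg.norm(u);z=-u;x=sgn*(bar-u*(bar@u));x/=np.linalg.norm(x)
    return Ro.from_matrix(np.c_[x,np.cross(z,x),z])
E
python3 - <<'E'
from h import *
np.set_printoptions(precision=1,suppress=True)
u=np.array([-.157,.475,.866]);G=np.array([510.3,-242.8,285.2])
for s in (-1,1): plan(tool(u,np.array([.96,.28,0]),s),G+100*u,25)
E
```

```text
N 25 row [-1.41, -2.75, 0.17, 1.14, -0.45, -1.54]
mid [237.9 269.8 233.1] [297.6  96.3 259.4] [384.1 -60.7 306.7] end [ 494.4 -194.5  372.5] err [-0.2  0.8  0.7] 0.08248183643773156
N 25 row [-3.61, 1.53, 0.23, -0.57, -1.45, 5.46]
mid [463.4 407.3 237. ] [602.9 225.7 275.7] [614.6  -0.4 328.1] end [ 494.5 -194.2  372.2] err [-0.1  1.1  0.4] 0.07184204549110808
```

apply_moves(plan=[0,0,-2,0,0,5])

```text
clock: 1.18
tcp_pos: [204.3, 482.0, 248.1]
ee_rot: [-179.7, 0.0, 152.0]
contact_force: [1.1, -0.2, -0.3]
finger_gap: 0.998
finger_force: 0.0
```

Run:
```python
from h import *
np.set_printoptions(precision=1,suppress=True)
print(sensors.state()["joints"])
u=np.array([-.157,.475,.866]);G=np.array([510.3,-242.8,285.2])
for s in (-1,1): plan(tool(u,np.array([.96,.28,0]),s),G+100*u,25)
```

```text
[67.   7.4  0.  83.  -0.  95. ]
N 25 row [-1.54, -2.68, 0.24, 1.11, -0.5, -1.74]
mid [231.  267.3 246. ] [289.6  92.6 268.6] [379.  -64.4 311.6] end [ 495.2 -195.9  372. ] err [ 0.6 -0.6  0.2] 0.13083290278216786
N 25 row [-3.45, 1.65, 0.29, -0.63, -1.38, 5.27]
mid [454.6 399.4 248.4] [590.  220.3 282.1] [605.   -1.1 330.4] end [ 494.9 -195.   373.2] err [0.3 0.3 1.4] 0.09226439255266351
```

apply_moves(plan=[-1.54,-2.68,0.24,1.11,-0.5,-1.74,-1.54,-2.68,0.24,1.11,-0.5,-1.74,-1.54,-2.68,0.24,1.11,-0.5,-1.74,-1.54,-2.68,0.24,1.11,-0.5,-1.74,-1.54,-2.68,0.24,1.11,-0.5,-1.74])

```text
clock: 1.6
tcp_pos: [219.2, 327.9, 245.7]
ee_rot: [-174.2, 2.1, 161.0]
contact_force: [2.1, 0.5, 0.5]
finger_gap: 1.001
finger_force: 0.0
```

apply_moves(plan=[-1.54,-2.68,0.24,1.11,-0.5,-1.74,-1.54,-2.68,0.24,1.11,-0.5,-1.74,-1.54,-2.68,0.24,1.11,-0.5,-1.74,-1.54,-2.68,0.24,1.11,-0.5,-1.74,-1.54,-2.68,0.24,1.11,-0.5,-1.74])

```text
clock: 2.02
tcp_pos: [257.0, 178.1, 256.4]
ee_rot: [-168.2, 3.2, 170.0]
contact_force: [1.2, -0.1, -0.2]
finger_gap: 1.003
finger_force: 0.0
```

apply_moves(plan=[-1.54,-2.68,0.24,1.11,-0.5,-1.74,-1.54,-2.68,0.24,1.11,-0.5,-1.74,-1.54,-2.68,0.24,1.11,-0.5,-1.74,-1.54,-2.68,0.24,1.11,-0.5,-1.74,-1.54,-2.68,0.24,1.11,-0.5,-1.74])

```text
clock: 2.43
tcp_pos: [317.0, 37.7, 282.2]
ee_rot: [-162.2, 3.4, 179.0]
contact_force: [0.3, 0.7, -0.1]
finger_gap: 1.001
finger_force: 0.0
```

apply_moves(plan=[-1.54,-2.68,0.24,1.11,-0.5,-1.74,-1.54,-2.68,0.24,1.11,-0.5,-1.74,-1.54,-2.68,0.24,1.11,-0.5,-1.74,-1.54,-2.68,0.24,1.11,-0.5,-1.74,-1.54,-2.68,0.24,1.11,-0.5,-1.74])

```text
clock: 2.85
tcp_pos: [397.7, -88.7, 321.7]
ee_rot: [-156.1, 2.7, -172.0]
contact_force: [0.2, 0.7, -0.4]
finger_gap: 1.001
finger_force: 0.0
```

apply_moves(plan=[-1.54,-2.68,0.24,1.11,-0.5,-1.74,-1.54,-2.68,0.24,1.11,-0.5,-1.74,-1.54,-2.68,0.24,1.11,-0.5,-1.74,-1.54,-2.68,0.24,1.11,-0.5,-1.74,-1.54,-2.68,0.24,1.11,-0.5,-1.74])

```text
clock: 3.27
tcp_pos: [496.5, -196.4, 372.8]
ee_rot: [-150.3, 1.0, -163.1]
contact_force: [0.6, 0.8, -0.8]
finger_gap: 1.002
finger_force: 0.0
```

Run:
```python
from h import *
np.set_printoptions(precision=2,suppress=True)
[cams.camera_info("top")]
im,d=cams.read_camera("wrist");s=sensors.state();print(s["joints"],s["tcp_pos"],s["ee_rot"])
im,d=cams.read_camera("wrist");i=cams.camera_info("wrist")
L={}
for n in ["grip","probe_tip","beaker_floor","gauge_stand"]:
    r=cams.landmark_of("wrist",n)
    if r: print(n,r[0]["location"],r[0]["score"])
r=cams.landmark_of("wrist","grip")
if r:
  q=r[0]["location"];print(back("wrist",q,d[int(q[1]),int(q[0])],i))
  o=[(i,q)]
  for c in("side","top"):
    cams.read_camera(c);g=cams.landmark_of(c,"grip")
    if g:o.append((cams.camera_info(c),g[0]["location"]));print(c,g[0]["location"],g[0]["score"])
  print(tri(o))
K=np.array(i["camera_matrix"]);v,uu=np.mgrid[:384,:512]
P=(np.stack([(uu-K[0,2])/K[0,0]*d,(v-K[1,2])/K[1,1]*d,d],-1)-np.array(i["t"]))@np.array(i["R"])
hsv=cv2.cvtColor(im,cv2.COLOR_RGB2HSV)
m=(hsv[...,0]<15)&(hsv[...,1]>170)&(hsv[...,2]>90)&(np.linalg.norm(P-[510,-243,285],axis=-1)<50)
u=np.array([-.157,.475,.866])
Q=P[m];h=(Q-[510.3,-242.8,285.2])@u;print(m.sum(),Q.mean(0),np.percentile(h,[1,10,50,90,99]))
T=Q[h>np.percentile(h,99)-3]
T=T[np.abs((T-T.mean(0))@u)<4];w,V=np.linalg.eigh(np.cov(T.T));print("top",len(T),T.mean(0),w,V.T)
np.savez("w.npz",P=P,im=im,m=m)
cv2.imwrite("pics/w1.png",im[:,:,::-1])
```

```text
[ -7.41  -3.01  -0.46  78.25 -26.63 -27.38] [ 499.82 -198.63  374.27] [-150.04    1.12 -163.13]
grip [259.6, 178.8] 0.77
beaker_floor [258.2, 140.6] 0.68
gauge_stand [277.4, 132.7] 0.83
[ 499.38 -241.51  294.6 ]
side [251.5, 145.8] 0.43
top [258.4, 175.4] 0.5
(array([ 502.3 , -240.49,  292.69]), [np.float64(2.6992842194208015), np.float64(4.095015179455274), np.float64(2.123633850864356)])
753 [ 500.82 -240.67  293.25] [-6.77  8.61 10.09 11.08 11.91]
top 658 [ 502.37 -239.75  293.9 ] [  0.44  10.13 111.68] [[-0.17  0.47  0.87]
 [-0.24  0.83 -0.5 ]
 [-0.96 -0.29 -0.03]]
```

View pics/w1.png

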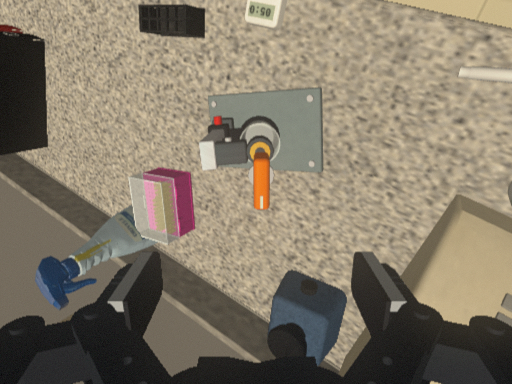

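The wrist view shows the orange bar centred at (261,183), clear of everything, with the plate behind it. Top-face centre is about (502.4,-239.8,293.9) with a face normal of 30° lean, consistent with the side camera. I check the lean azimuth against the base plate.

Run:
```python
from h import *
np.set_printoptions(precision=2,suppress=True)
Z=np.load("w.npz");P=Z["P"];im=Z["im"]
hsv=cv2.cvtColor(im,cv2.COLOR_RGB2HSV)
m=(np.abs(P[...,2]-12)<7)&(np.linalg.norm(P[...,:2]-[553,-373],axis=-1)<170)&(im[...,0].astype(int)+4<im[...,1])
m=m.astype(np.uint8);m=cv2.morphologyEx(m,cv2.MORPH_OPEN,np.ones((3,3)))
n,l,st,_=cv2.connectedComponentsWithStats(m);k=1+st[1:,4].argmax();Q=P[l==k];print(st[k],np.median(Q[:,2]))
(c,sz,a)=cv2.minAreaRect(Q[:,:2].astype(np.float32));B=cv2.boxPoints((c,sz,a));print(c,sz,a)
e=max([B[1]-B[0],B[2]-B[1]],key=np.linalg.norm);e=e/np.linalg.norm(e);e=e if e[1]>0 else -e  # toward robot side = -x stand
o=np.array(c)+20*e;print("lean az",np.degrees(np.arctan2(e[1],e[0])),"origin",o)
u=np.r_[.5*e,.866];A=np.r_[o,52]
for T in ([502.4,-239.75,293.9],[503.8,-240,293.5]):
    r=np.array(T)-A;print("axis offset of top",r-(r@u)*u,"lean from line",np.degrees(np.arctan2(r[1],r[0])))
u=np.array([-.17,.47,.866]);u/=np.linalg.norm(u)
G=np.array([503.0,-239.8,293.8])-14*u
R1=tool(u,np.array([.96,.29,0.]))
print("G",G,u)
R,p=plan(R1,G+60*u,5)
R,p=plan(R1,G-18.7*u,5,(R,p))
```

```text
[294 121  20  14 113] 11.372604929667778
(526.0165405273438, -319.5047302246094) (15.614616394042969, 36.0992317199707) 38.862632751464844
lean az 128.86263 origin [ 513.47 -303.93]
axis offset of top [ 63.58 -28.46  35.84] lean from line 99.7838158126096
axis offset of top [ 64.71 -28.36  36.2 ] lean from line 98.59883852616497
G [ 505.38 -246.38  281.67] [-0.17  0.47  0.87]
N 5 row [0.16, -0.01, 0.89, 0.06, -0.13, -0.09]
mid [ 495.43 -203.94  356.84] [ 495.38 -208.68  349.14] [ 495.35 -213.42  341.44] end [ 495.34 -218.17  333.74] err [0.16 0.01 0.1 ] 0.020241223542388134
N 5 row [0.0, 0.0, 1.58, -0.0, 0.0, 0.0]
mid [ 500.71 -233.03  306.38] [ 503.4  -240.46  292.7 ] [ 506.09 -247.89  279.02] end [ 508.78 -255.33  265.33] err [ 0.22 -0.15 -0.14] 0.020241223542388134
```

Run:
```python
from h import *
np.set_printoptions(precision=2,suppress=True)
i=cams.camera_info("wrist");R=np.array(i["R"]);t=np.array(i["t"]);C=-R.T@t
W=[]
for q in [(208,97),(320,88),(323,171)]:
    d=R.T@np.linalg.inv(i["camera_matrix"])@np.array([*q,1.]);W.append(C+d*(12-C[2])/d[2])
W=np.array(W);print(W);a=W[1]-W[0];b=W[2]-W[1]
print(np.linalg.norm(a),np.linalg.norm(b),np.degrees(np.arctan2(a[1],a[0])),np.degrees(np.arctan2(b[1],b[0])),"mid",(W[0]+W[2])/2)
m=(W[0]+W[2])/2
e=(b if np.linalg.norm(b)>np.linalg.norm(a) else a);e=e/np.linalg.norm(e);e=e if e[1]>0 else -e
A=np.r_[(m+20*e)[:2],52];u=np.r_[.5*e[:2],.866];r=np.array([503,-239.8,293.8])-A
print("origin",A,"off",r-(r@u)*u,"line az",np.degrees(np.arctan2(r[1],r[0])),"line",r/np.linalg.norm(r))
```

```text
[[ 536.53 -500.59   12.  ]
 [ 460.89 -308.31   12.  ]
 [ 576.32 -261.02   12.  ]]
206.6228790987327 124.74626788149435 111.47488189023221 22.2761020113528 mid [ 556.43 -380.8    12.  ]
origin [ 549.11 -362.19   52.  ] off [ 4.19 -5.46  3.84] line az 110.64196179974687 line [-0.17  0.45  0.88]
```

apply_moves(plan=[0.16,-0.01,0.89,0.06,-0.13,-0.09,0.16,-0.01,0.89,0.06,-0.13,-0.09,0.16,-0.01,0.89,0.06,-0.13,-0.09,0.16,-0.01,0.89,0.06,-0.13,-0.09,0.16,-0.01,0.89,0.06,-0.13,-0.09], claw=5)

```text
clock: 4.23
tcp_pos: [495.5, -218.6, 333.4]
ee_rot: [-150.0, 1.3, -162.4]
contact_force: [0.3, -0.1, -0.0]
finger_gap: 0.586
finger_force: 0.0
```

Run:
```python
from h import *
np.set_printoptions(precision=2,suppress=True)
im,d=cams.read_camera("wrist");im,d=cams.read_camera("wrist");i=cams.camera_info("wrist");s=sensors.state();print(s["joints"],s["tcp_pos"],s["ee_rot"])
K=np.array(i["camera_matrix"]);v,uu=np.mgrid[:384,:512]
P=(np.stack([(uu-K[0,2])/K[0,0]*d,(v-K[1,2])/K[1,1]*d,d],-1)-np.array(i["t"]))@np.array(i["R"])
hsv=cv2.cvtColor(im,cv2.COLOR_RGB2HSV)
m=(hsv[...,0]<15)&(hsv[...,1]>170)&(hsv[...,2]>90)&(np.linalg.norm(P-[505,-243,285],axis=-1)<50)
u=np.array([-.17,.47,.866])
Q=P[m];h=(Q-[505.4,-246.4,281.7])@u;T=Q[(h>np.percentile(h,90)-3)]
w,V=np.linalg.eigh(np.cov(T.T));V=V.T;print("top",len(T),T.mean(0),w,V)
for k in (1,2):
    e=(T-T.mean(0))@V[k];print("extent",np.percentile(e,[1,99]),"mid",T.mean(0)+V[k]*np.percentile(e,[1,99]).mean())
cv2.imwrite("pics/w2.png",im[:,:,::-1])
```

```text
[-10.15  -4.66  -7.44  71.24 -25.68 -31.  ] [ 494.8  -218.69  332.38] [-150.07    1.23 -162.49]
top 957 [ 503.51 -241.64  295.83] [  0.53  10.35 115.24] [[-0.18  0.45  0.87]
 [-0.24  0.84 -0.48]
 [-0.95 -0.3  -0.04]]
extent [-5.6   5.37] mid [ 503.54 -241.73  295.89]
extent [-20.33  17.29] mid [ 504.96 -241.18  295.89]
```

View pics/w2.png

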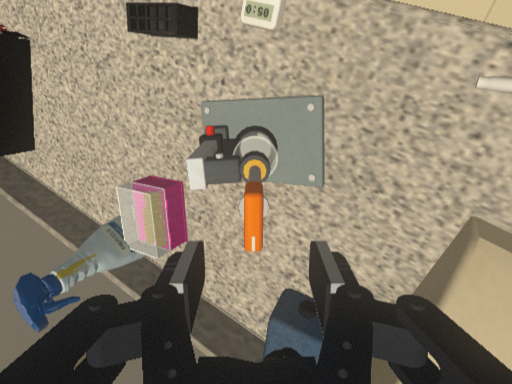

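The bar is at column 254, centred between the fingertips (columns about 200 and 320). The second measurement agrees within 2 mm, and the plate gives a lean azimuth of about 111°. Going down to grasp.

Run:
```python
from h import *
np.set_printoptions(precision=2,suppress=True)
u=np.array([-.178,.467,.866]);G=np.array([504.2,-241.2,295.])-14*u
R,p=plan(tool(u,np.array([.955,.3,0])),G-17*u,5)
```

```text
N 5 row [-0.03, -0.05, 1.51, 0.0, -0.12, -0.11]
mid [ 500.72 -233.53  306.72] [ 503.73 -240.93  293.9 ] [ 506.77 -248.33  281.07] end [ 509.84 -255.71  268.25] err [ 0.12 -0.03  0.1 ] 0.010834695599920985
```

apply_moves(plan=[-0.03,-0.05,1.51,0,-0.12,-0.11,-0.03,-0.05,1.51,0,-0.12,-0.11,-0.03,-0.05,1.51,0,-0.12,-0.11,-0.03,-0.05,1.51,0,-0.12,-0.11,-0.03,-0.05,1.51,0,-0.12,-0.11])

```text
clock: 4.75
tcp_pos: [511.1, -255.7, 269.7]
ee_rot: [-150.0, 1.6, -161.7]
contact_force: [0.6, -0.5, 1.0]
finger_gap: 0.585
finger_force: 0.0
```

apply_moves(plan=[0,0,0,0,0,0,0,0,0,0,0,0])

```text
clock: 4.92
tcp_pos: [510.4, -255.5, 269.5]
ee_rot: [-150.0, 1.5, -161.7]
contact_force: [0.9, 0.2, 1.0]
finger_gap: 0.584
finger_force: 0.0
```

apply_moves(plan=[0,0,0,0,0,0,0,0,0,0,0,0,0,0,0,0,0,0,0,0,0,0,0,0,0,0,0,0,0,0], claw=0.4, force=40)

```text
clock: 5.33
tcp_pos: [510.8, -254.8, 269.5]
ee_rot: [-150.1, 1.6, -161.6]
contact_force: [-1.1, 5.3, -1.5]
finger_gap: 0.133
finger_force: 44.1
```

apply_moves(plan=[0,0,0,0,0,0,0,0,0,0,0,0,0,0,0,0,0,0,0,0,0,0,0,0])

```text
clock: 5.67
tcp_pos: [510.9, -255.0, 269.2]
ee_rot: [-150.1, 1.6, -161.6]
contact_force: [0.1, 4.4, -3.2]
finger_gap: 0.131
finger_force: 44.1
```

Run:
```python
from h import *
np.set_printoptions(precision=2,suppress=True)
im,d=cams.read_camera("wrist");im2,d=cams.read_camera("side");s=sensors.state();print(s)
print(pose()[0].inv().apply(s["contact_force"]))
cv2.imwrite("pics/w3.png",cv2.resize(np.hstack([im,im2])[:,:,::-1],(800,300)))
```

```text
{'clock': 5.7667, 'joints': array([-14.38,  -3.53, -14.56,  60.47, -23.99, -36.29]), 'qd': array([-0.07,  0.03,  0.13, -0.07, -0.02, -0.02]), 'joint_torque': array([ -2.79, -35.18,  39.98,  -3.72,  -2.73,  -0.  ]), 'tcp_pos': array([ 510.88, -255.04,  269.19]), 'ee_rot': array([-150.08,    1.58, -161.64]), 'contact_force': array([-0.1 ,  5.61, -2.26]), 'wrist_torque': array([1.55, 0.17, 0.22]), 'finger_force': 44.1013902425766, 'finger_gap': 0.13618305773401607}
[-1.61  5.79 -0.67]
```

View pics/w3.png

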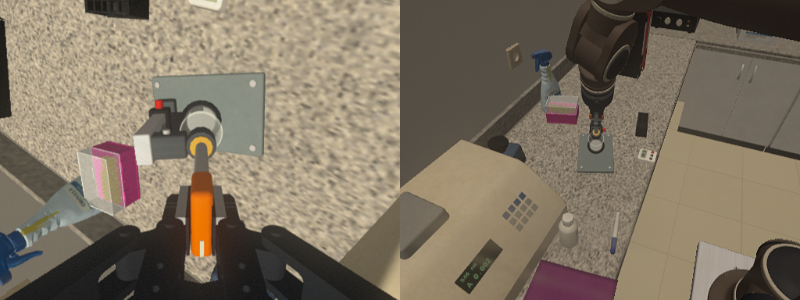

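The grip is held: the bar at (200,215) is between the pads and the opening is about 11.5 mm. Now I push down along the slide.

apply_moves(plan=[0,0.03,0.7,0,0,0,0,0.02,0.7,0,0,0,0,0,0.7,0,0,0])

```text
clock: 6.02
tcp_pos: [514.7, -264.8, 250.8]
ee_rot: [-150.0, 1.6, -161.6]
contact_force: [-0.2, 3.9, -1.8]
finger_gap: 0.127
finger_force: 44.2
```

apply_moves(plan=[0,0,0.7,0,0,0,0,0,0.7,0,0,0,0,0,0.7,0,0,0,0,0,0.5,0,0,0])

```text
clock: 6.35
tcp_pos: [519.4, -277.3, 227.8]
ee_rot: [-150.0, 1.6, -161.7]
contact_force: [0.8, 5.3, -0.4]
finger_gap: 0.131
finger_force: 44.2
```

apply_moves(plan=[0,0,0.3,0,0,0,0,0,0,0,0,0])

```text
clock: 6.52
tcp_pos: [519.9, -278.7, 225.2]
ee_rot: [-150.0, 1.6, -161.7]
contact_force: [2.4, 5.1, -2.1]
finger_gap: 0.131
finger_force: 44.1
```

```bash
cat > st.py <<'E'
from h import *
np.set_printoptions(precision=2,suppress=True)
s=sensors.state();R,p=pose(s);u=np.array([-.178,.467,.866])
print("down",-(p-[510.88,-255.04,269.19])@u,"F tool",R.inv().apply(s["contact_force"]),"M tool",R.inv().apply(s["wrist_torque"]),s["joints"],s["finger_gap"],s["finger_force"])
print("lateral",(p-[510.88,-255.04,269.19])-((p-[510.88,-255.04,269.19])@u)*u)
E
python3 st.py
```

```text
down 50.71795211292228 F tool [-3.84  4.63 -0.18] M tool [-1.37 -0.75  0.04] [-16.79  -1.83 -18.57  53.76 -23.25 -38.73] 0.13083343690380975 44.08911645412445
lateral [-0.02  0.01 -0.02]
```

apply_moves(plan=[-0.03,0.03,0.3,0,0,0,0,0,0.2,0,0,0,0,0,0,0,0,0])

```text
clock: 6.77
tcp_pos: [520.8, -280.7, 221.3]
ee_rot: [-150.0, 1.6, -161.7]
contact_force: [1.4, 4.4, -1.5]
finger_gap: 0.133
finger_force: 44.1
```

```bash
python3 st.py
```

```text
down 55.26974237584445 F tool [-2.7   4.05 -0.53] M tool [-1.27 -0.52  0.05] [-16.96  -1.64 -18.91  53.15 -23.23 -38.92] 0.13252994300277912 44.09411430358887
lateral [ 0.08  0.13 -0.07]
```

apply_moves(plan=[0,0,0.2,0,0,0,0,0,0.1,0,0,0,0,0,0,0,0,0])

```text
clock: 7.02
tcp_pos: [521.3, -282.0, 218.9]
ee_rot: [-150.0, 1.6, -161.7]
contact_force: [0.9, 4.4, -2.1]
finger_gap: 0.133
finger_force: 44.2
```

```bash
python3 st.py
```

```text
down 58.00018491110443 F tool [-2.17  4.48 -0.06] M tool [-1.4  -0.51  0.01] [-17.1   -1.53 -19.11  52.77 -23.18 -39.06] 0.1325677178325044 44.15211796760559
lateral [ 0.12  0.08 -0.04]
```

apply_moves(plan=[0,0,0.2,0,0,0,0,0,0.1,0,0,0,0,0,0,0,0,0])

```text
clock: 7.27
tcp_pos: [521.8, -283.4, 216.3]
ee_rot: [-150.0, 1.6, -161.7]
contact_force: [1.0, 4.4, -2.2]
finger_gap: 0.132
finger_force: 44.2
```

```bash
python3 st.py
```

```text
down 60.9912620817142 F tool [-2.27  4.49  0.06] M tool [-1.46 -0.54 -0.05] [-17.23  -1.41 -19.33  52.38 -23.14 -39.2 ] 0.13172466189045284 44.17266232828055
lateral [ 0.11  0.1  -0.05]
```

apply_moves(plan=[0,0,0.2,0,0,0,0,0,0,0,0,0])

```text
clock: 7.43
tcp_pos: [522.2, -284.0, 215.6]
ee_rot: [-150.0, 1.6, -161.7]
contact_force: [-2.4, 10.0, 4.5]
finger_gap: 0.128
finger_force: 45.4
```

apply_moves(plan=[0,0,0.2,0,0,0,0,0,0,0,0,0])

```text
clock: 7.6
tcp_pos: [522.5, -284.4, 215.3]
ee_rot: [-150.0, 1.7, -161.6]
contact_force: [-8.0, 17.2, 13.0]
finger_gap: 0.135
finger_force: 47.0
```

```bash
python3 st.py
```

```text
down 62.46616636559762 F tool [  1.76   9.79 -20.78] M tool [-2.53  0.45  0.02] [-17.35  -1.4  -19.48  52.05 -23.03 -39.39] 0.13478972188572388 47.04992968356237
lateral [ 0.48 -0.19  0.18]
```

apply_moves(plan=[0,0,0.2,0,0,0,0,0,0,0,0,0])

```text
clock: 7.77
tcp_pos: [522.8, -284.7, 215.0]
ee_rot: [-150.0, 1.7, -161.6]
contact_force: [-12.9, 24.8, 21.0]
finger_gap: 0.13
finger_force: 48.9
```

```bash
python3 st.py
```

```text
down 62.92536796179892 F tool [  3.78  13.34 -32.15] M tool [-3.29  1.15 -0.06] [-17.4   -1.42 -19.56  51.89 -22.97 -39.48] 0.1301916354604226 48.8667131611146
lateral [ 0.72 -0.29  0.29]
```

The tip met the floor at about 62 mm and the push force is 32 N. I ease it to about 12 N, grip harder, and turn in steps.

apply_moves(plan=[0,0,-0.33,0,0,0,0,0,0,0,0,0], force=80)

```text
clock: 7.93
tcp_pos: [522.2, -284.0, 215.8]
ee_rot: [-150.0, 1.7, -161.6]
contact_force: [-4.5, 11.8, 5.9]
finger_gap: 0.124
finger_force: 79.5
```

```bash
python3 st.py
```

```text
down 61.81194975305397 F tool [  0.4    8.02 -11.42] M tool [-2.11  0.21 -0.01] [-17.3   -1.43 -19.44  52.15 -23.08 -39.32] 0.12421723093230048 79.47182250125479
lateral [ 0.36 -0.09  0.1 ]
```

apply_moves(plan=[0,0,0,0,0,5,0,0,0,0,0,5,0,0,0,0,0,5,0,0,0,0,0,5,0,0,0,0,0,0])

```text
clock: 8.35
tcp_pos: [522.2, -283.9, 215.5]
ee_rot: [-152.1, 11.5, -179.4]
contact_force: [-5.2, 12.8, 6.5]
finger_gap: 0.127
finger_force: 79.9
```

```bash
python3 st.py
```

```text
down 61.99224799256149 F tool [  3.68   7.87 -12.59] M tool [-2.04  0.95  0.06] [-17.3   -1.41 -19.45  52.16 -23.06 -19.11] 0.1274654052758107 79.92895603224198
lateral [ 0.3   0.1  -0.01]
```

apply_moves(plan=[0,0,0,0,0,5,0,0,0,0,0,5,0,0,0,0,0,5,0,0,0,0,0,5,0,0,0,0,0,0])

```text
clock: 8.77
tcp_pos: [522.0, -283.4, 215.1]
ee_rot: [-157.3, 20.1, 161.8]
contact_force: [-9.2, 14.5, 7.6]
finger_gap: 0.123
finger_force: 79.8
```

```bash
python3 st.py
```

```text
down 62.07316769126673 F tool [  9.83   5.6  -15.01] M tool [-1.72  1.91 -0.02] [-17.28  -1.41 -19.47  52.19 -23.     0.89] 0.12314862552842328 79.78309750556946
lateral [ 0.12  0.67 -0.36]
```

apply_moves(plan=[0,0,0,0,0,5,0,0,0,0,0,5,0,0,0,0,0,0])

```text
clock: 9.02
tcp_pos: [522.1, -283.2, 215.0]
ee_rot: [-161.1, 23.6, 151.8]
contact_force: [-7.4, 14.4, 7.3]
finger_gap: 0.123
finger_force: 79.9
```

```bash
python3 st.py
```

```text
down 62.08520893446034 F tool [  9.27   4.78 -14.3 ] M tool [-1.7   1.91  0.03] [-17.27  -1.41 -19.47  52.19 -22.98  10.89] 0.12313805958074914 79.89443778991699
lateral [ 0.14  0.86 -0.46]
```

apply_moves(plan=[0,0,0,0,0,4,0,0,0,0,0,0])

```text
clock: 9.18
tcp_pos: [522.1, -283.1, 214.9]
ee_rot: [-162.8, 24.9, 147.7]
contact_force: [-7.5, 14.6, 7.4]
finger_gap: 0.126
finger_force: 79.9
```

```bash
python3 st.py
```

```text
down 62.10049300926163 F tool [  9.71   4.25 -14.56] M tool [-1.37  2.28  0.01] [-17.27  -1.41 -19.47  52.2  -22.98  14.84] 0.12593498271566142 79.93947744369507
lateral [ 0.15  0.91 -0.48]
```

apply_moves(plan=[0,0,0,0,0,4,0,0,0,0,0,0])

```text
clock: 9.35
tcp_pos: [522.1, -283.1, 214.9]
ee_rot: [-164.6, 26.0, 143.4]
contact_force: [-6.2, 15.5, 6.8]
finger_gap: 0.13
finger_force: 79.9
```

```bash
python3 st.py
python3 - <<'E'
from h import *
print(sensors.state()["joint_torque"].round(2))
im,d=cams.read_camera("wrist");im2,d=cams.read_camera("top")
r=(265,178)
cv2.imwrite("pics/w4.png",cv2.resize(np.hstack([im,cv2.resize(im2[120:216,220:348],(512,384))])[:,:,::-1],(800,300)))
E
```

```text
down 62.09959739053126 F tool [  9.77   5.19 -14.2 ] M tool [-1.56  2.11  0.01] [-17.27  -1.41 -19.47  52.19 -22.97  18.84] 0.13009574166802146 79.88718152046204
lateral [ 0.18  0.93 -0.48]
[ -7.29 -31.94  38.87  -6.31  -3.61   0.56]
```

View pics/w4.png

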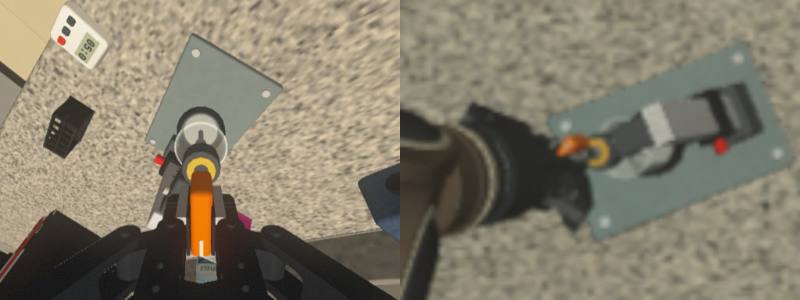

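The bar (200,215 in the wrist view) turned along with the fingers, so there is no slip. I continue to the stop, watching the joint 6 torque.

apply_moves(plan=[0,0,0,0,0,4,0,0,0,0,0,0])

```text
clock: 9.62
tcp_pos: [522.1, -283.1, 214.9]
ee_rot: [-166.5, 27.0, 139.1]
contact_force: [-4.7, 17.3, 6.7]
finger_gap: 0.124
finger_force: 80.1
```

```bash
sed -i 's/^s=sensors.state()/s=sensors.state();print("t6",s["joint_torque"][5])/' st.py; sed -i 's/;R,p=pose(s)/\nR,p=pose(s)/' st.py; python3 st.py
```

```text
t6 0.5524755455553532
down 62.09314615662712 F tool [ 10.24   6.76 -14.68] M tool [-0.98  2.61 -0.04] [-17.27  -1.41 -19.47  52.19 -22.98  22.84] 0.12383025199244943 80.07857322692871
lateral [ 0.2   0.97 -0.5 ]
```

apply_moves(plan=[0,0,0,0,0,4,0,0,0,0,0,0])

```text
clock: 9.78
tcp_pos: [522.2, -283.1, 214.9]
ee_rot: [-168.6, 27.9, 134.7]
contact_force: [-5.3, 17.0, 6.4]
finger_gap: 0.125
finger_force: 79.9
```

```bash
python3 st.py
```

```text
t6 0.54880416020751
down 62.09721221978941 F tool [ 10.98   5.47 -14.45] M tool [-1.34  2.34  0.  ] [-17.27  -1.4  -19.47  52.19 -22.97  26.84] 0.124712618525825 79.86280560493469
lateral [ 0.27  0.95 -0.47]
```

apply_moves(plan=[0,0,0,0,0,3,0,0,0,0,0,0])

```text
clock: 9.95
tcp_pos: [522.2, -283.1, 214.9]
ee_rot: [-170.1, 28.4, 131.5]
contact_force: [-5.1, 16.6, 6.9]
finger_gap: 0.123
finger_force: 80.0
```

```bash
python3 st.py
```

```text
t6 1.0104930773377419
down 62.084332082520305 F tool [ 10.66   4.69 -14.64] M tool [-1.26  2.4  -0.54] [-17.27  -1.4  -19.47  52.19 -22.97  29.73] 0.12262516619481997 80.02591252326965
lateral [ 0.27  0.96 -0.48]
```

apply_moves(plan=[0,0,0,0,0,1.5,0,0,0,0,0,0])

```text
clock: 10.12
tcp_pos: [522.1, -283.1, 214.9]
ee_rot: [-170.8, 28.6, 130.0]
contact_force: [-7.6, 14.3, 7.4]
finger_gap: 0.128
finger_force: 83.7
```

```bash
python3 st.py
```

```text
t6 1.6267555207014084
down 62.090644100158 F tool [ 10.31   1.02 -14.46] M tool [-0.63  2.52 -1.4 ] [-17.26  -1.4  -19.47  52.2  -22.99  31.07] 0.12783996757741006 83.72389197349548
lateral [ 0.19  0.97 -0.5 ]
```

The stop is reached: the resisting moment jumped to 1.4 N m. I relax the twist and side load, open, and retreat along the slide.

apply_moves(plan=[0.1,0,-0.1,0,0,-1.5,0.05,0,-0.08,0,0,0,0,0,0,0,0,0])

```text
clock: 10.37
tcp_pos: [521.7, -282.6, 215.6]
ee_rot: [-170.0, 28.5, 131.5]
contact_force: [2.3, 6.6, 0.3]
finger_gap: 0.124
finger_force: 78.4
```

```bash
python3 st.py
```

```text
t6 0.5174986459314823
down 61.16829731383822 F tool [ 2.86  5.68 -2.88] M tool [-1.13  1.07 -0.55] [-17.15  -1.5  -19.53  52.21 -23.14  29.79] 0.12430540846755427 78.41820359230042
lateral [-0.05  1.05 -0.6 ]
```

apply_moves(plan=[0,0,0,0,0,0,0,0,0,0,0,0,0,0,0,0,0,0,0,0,0,0,0,0], claw=4)

```text
clock: 10.7
tcp_pos: [521.1, -283.6, 215.4]
ee_rot: [-169.9, 28.5, 131.4]
contact_force: [0.4, -0.2, 0.5]
finger_gap: 0.468
finger_force: 0.0
```

```bash
python3 st.py
```

```text
t6 0.0007962302152009215
down 61.69078542682256 F tool [-0.64  0.15 -0.3 ] M tool [-0.13  0.49 -0.  ] [-17.22  -1.48 -19.54  52.21 -23.23  29.85] 0.4683273753466327 0.0
lateral [-0.78  0.29 -0.33]
```

apply_moves(plan=[0,0,-1.5,0,0,0,0,0,-2,0,0,0,0,0,-2,0,0,0,0,0,-2,0,0,0,0,0,-2,0,0,0])

```text
clock: 11.12
tcp_pos: [503.7, -238.6, 298.2]
ee_rot: [-169.9, 28.5, 131.4]
contact_force: [0.4, -1.0, 0.7]
finger_gap: 0.468
finger_force: 0.0
```

```bash
python3 st.py
python3 - <<'E'
from h import *
np.set_printoptions(precision=2,suppress=True)
im2,_=cams.read_camera("side")
im,d=cams.read_camera("wrist");i=cams.camera_info("wrist")
K=np.array(i["camera_matrix"]);v,uu=np.mgrid[:384,:512]
P=(np.stack([(uu-K[0,2])/K[0,0]*d,(v-K[1,2])/K[1,1]*d,d],-1)-np.array(i["t"]))@np.array(i["R"])
hsv=cv2.cvtColor(im,cv2.COLOR_RGB2HSV);u=np.array([-.178,.467,.866])
m=(hsv[...,0]<15)&(hsv[...,1]>170)&(hsv[...,2]>90)&(np.linalg.norm(P-[515,-273,235],axis=-1)<80)
Q=P[m];h=(Q-[504.2,-241.2,295.])@u;T=Q[h>np.percentile(h,90)-3]
w,V=np.linalg.eigh(np.cov(T.T));print(len(T),T.mean(0),V.T,"moved down",-np.median((T-[504.2,-241.2,295.])@u))
cv2.imwrite("pics/w5.png",cv2.resize(np.hstack([im,cv2.resize(im2[90:234,160:352],(512,384))])[:,:,::-1],(800,300)))
E
```

```text
t6 -0.23968753404915333
down -34.093038348273645 F tool [-1.24 -0.42 -0.09] M tool [-0.21  0.39 -0.  ] [-12.54  -4.45 -11.74  64.97 -24.72  34.71] 0.46772032050450396 0.0
lateral [-1.16  0.48 -0.49]
776 [ 516.39 -269.17  238.53] [[-0.19  0.47  0.86]
 [ 0.79  0.6  -0.16]
 [-0.59  0.65 -0.48]] moved down 64.10532681635485
```

View pics/w5.png

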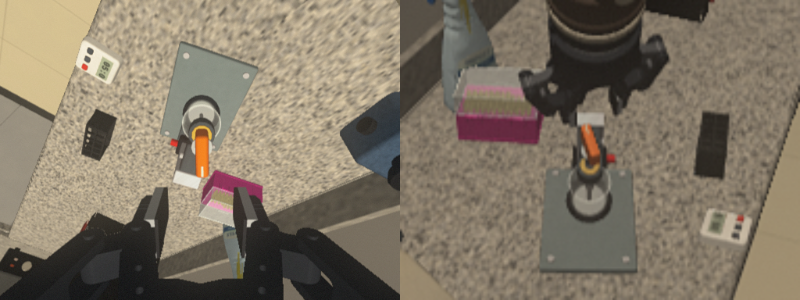

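The bar (200,150 in the wrist view) stays about 62–64 mm down and at the locked angle, with the gripper clear of it. The timer and stand look unchanged.

```bash
python3 -c "
from bench import close_job
print(close_job())"
```

```text
the job is handed in; nothing more can be done
None
```

The probe was pushed about 62 mm down to the beaker floor, turned clockwise to its stop and released; it stayed down with the gripper clear, and I handed the job in at about 11 s.

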